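Turn a stacked parts tote half round and nest it

ROBOT

A 6-joint arm with a two-finger parallel gripper is mounted at the origin on the work surface. World frame = base frame: x ahead of the robot, y to its left, z up, the work surface at z = 0. Lengths are in m, angles in rad, forces in N, time in s.
With the tool pointing down it reaches from about 0.225 to 0.875 m from the base axis. Payload 3.4 kg.
Tool frame: the origin (TCP) lies between the finger pads; the fingertips stand 11 mm ahead of it and the grasp point (between the pads) lies 8 mm behind it; z points along the fingers, y is the line along which they close (so a half turn about z gives the same grasp; the last joint's range is limited). The gripper opens to 85 mm and grips with 20 to 120 N. Pads are 22 mm wide; open, the fingers measure 114 mm over their backs; the gripper's body (76 mm by 85 mm) begins 54 mm behind the grasp point. The pads swing forward as they close: fully open they stand 13 mm farther back than shut.
Start: joints at [-1.226, 0.276, 1.505, -0, 1.361, -0.121], TCP at [0.258, -0.514, 0.242] pointing down, gripper open.
Joint ranges: [-2.89, 2.89], [-0.75, 2.08], [0.22, 2.7], [-1.18, 4.32], [0.11, 2.71], [-2.7, 2.7]. Speed limits (rad/s): [2.57, 2.57, 3.14, 3.14, 3.14, 3.14].

INTERFACE

Orientations are given as a unit quaternion [w, x, y, z].
In Python, from rig import sensors, eyes, manip gives the robot as it stands.
- The arm moves only by the tool drive_tool, never from a script. Its argument "deltas" is a list of rows, each an object with "linear": the shift along the world's x, y, z in mm, a list of three; "twist": the turn about the world's z in degrees; "claw": the opening, from 0 (shut) to 1 (fully open). In form: [{"linear": [tx, ty, tz], "twist": twist, "claw": claw}, ...]. A call has 1 to 12 rows; each row is the pose to reach, as a shift and turn from the pose commanded when the call began; what a row does not reach only later rows make up. A row lasts 1/12 s, in which the tool goes at most 41.7 mm and 7.16 degrees, less where a joint would pass 70% of its speed; a pose out of reach is approached as far as the arm can. A call with a gripper value outside its range is refused whole. The fingers move at their own pace and stop on an object; "squeeze" is the grip in N (left out, the last holds). Time passes only in rows, so rows that repeat a pose let the fingers close. It gives the time, the measured TCP pose, the force, the opening and the grip force at its end, in the units of the state.
- sensors.get_state(): the state, without advancing time (a new reading comes with each control period).
- eyes.get_image(name): name is "side" or "top" or "wrist"; returns the picture (420x560x3 uint8, red, green, blue); there is no depth.
- eyes.camera_model(name): a dict with "intrinsics" (3x3 intrinsics, pixels), "dist" ([k1, k2, p1, p2, k3] as OpenCV has them; the pictures are not rectified), "R" (3x3) and "t" (3): a world point X has camera coordinates R X + t. Camera axes: x right, y down, z forward; pixel columns grow to the right and rows downward; lengths in m; the calibration is good to about 2 mm. A picture is of the moment at which its call begins: read the wrist's pose just before it. camera_model takes no time and is no camera call; for the wrist camera it gives the pose at the moment of the call.
- manip.sign_off(): hands the job in; it is judged then, once.
The state is a dict: "clock": time; "qpos": joint angles; "qd": joint speeds; "effort": joint torques, N m; "position": TCP position; "ee_rot": TCP orientation; "contact_force": force on the tool from outside, world axes, zero at the start; "moment": the same for the moment, N m; "width": finger opening in m; "gripper_force": force on a finger pad.
Only numpy, scipy, OpenCV 4.12 (cv2) and the standard library are available. Lean on these libraries where they do the work, as an engineer would, in place of code of your own. Each camera call takes 0.05 s, during which the arm holds its last target. There are 200 camera calls.

TASK

The small parts tote is sitting stacked on top of the larger tote in the bench cradle because it is the wrong way round. Lift it clear, turn it half a turn and nest it inside the larger tote, feeling for the slots and pressing it gently but fully home past the sprung balls; let go of it level, with the bearing ring still in it. Never drop, force or ram it, and leave the other things on the bench where they are.

Things in the scene. Friction and masses are not known exactly. Their poses are not given: they have to be found in the camera images.
- cradle: Low wooden cradle fixed to the bench, 260 (x) x 156 (y) x 31 mm; origin at the centre of its underside on the bench, x along its length, z up. In it, axes parallel, stands the larger tote: open, steel, 214 (x) x 120 (y) x 70 mm, walls 4 mm, underside 16 mm, inner floor 20 mm and rim 86 mm above this origin. Centred in y; its place along x is not reported, see cradle_rim.
- cradle_rim (a point): Point fixed to the cradle, 86 mm above its origin: middle of the larger tote's mouth if that stood centred. The larger tote really stands up to 12.5 mm off this point either way along the cradle's x: find it by feel or by eye. It slides stiffly in x (about 18 N, at most 14 mm from centre).
- cradle_slot (a point): Point fixed to the cradle at x = +50, y = +58, z = 86 mm: mouth of one slot, again if the larger tote stood centred. Each long wall of that tote has two upright slots open at the rim, 19 mm wide in x, 57 mm deep, centred at x = +50 and x = -20 mm from the tote's middle.
- cradle_ball (a point): Point fixed to the cradle at x = +10, y = +51, z = 39.5 mm: sprung steel ball, radius 8 mm, in the larger tote's long wall if it stood centred; another at y = -51. They stand 9 mm into the tote. The small tote's side beads catch on them about 18 mm short of home and must be pushed down past them with roughly 10 to 15 N in all.
- sorter: Small open aluminium parts tote, 150 (x) x 92 (y) x 60 mm, about 0.4 kg with its load; origin at the centre of its underside, x along its length, z up. Round beads along both long sides, 10 mm above the underside, make it 100 mm wide. It starts stacked: x opposite to the cradle's x, lugs on the larger tote's rim, origin 74 mm above the cradle's.
- sorter_grip (a point): Middle of the small tote's upright grip block, 96 mm above its underside: 20 mm in x by 44 mm in y, from 56 to 112 mm above the underside, so it can be pinched either way round.
- sorter_lug (a point): Underside of one lug, at x = +50, y = +58, z = 12 mm of the small tote. Four lugs, 16 mm wide in x and 12 mm high, stick out of its long sides to 62 mm from the middle, at x = +50 and x = -20 mm. With the small tote's x along the cradle's x they fit the slots, 1.5 mm to spare on each side in x; then it goes down until its origin is 20 mm above the cradle's, on the larger tote's floor.
- sorter_front (a point): Point on the top edge of the small tote's +x end wall (75 mm from its middle, 60 mm above its underside).
- bearing: Steel bearing ring lying in the small tote's -x compartment, outer diameter 52, bore 24, height 15 mm, 80 g; origin at the centre of its underside. It rides along.
- barrel: Bystander: finned aluminium engine cylinder, 116 x 116 x 105 mm, 2.2 kg; origin under its centre.
- socket: Bystander: steel socket, 26 mm diameter, 34 mm tall, standing at the end of the cradle; origin under its centre.
- plug: Bystander: white ceramic insulator, 20 mm diameter, 45 mm tall, standing at the end of the cradle; origin under its centre.
There are look-alikes about, which are no part of the job. Leave any pink or yellow look-alike of the sorter alone.

How it is judged:
By the outcome, as a careful person would: the job done as asked, in the order asked, and still so for the second after the job is handed in, with the robot touching nothing.
It also fails if it takes over 61 s, if anything falls off the work surface, if the arm or the gripper's body presses on something with over 40 N, if the wrist force passes 120 N, or if a joint passes its speed limit or range.

## Working session

There is one attempt and no reset: what is moved stays moved. The work goes in short steps, Python scripts to look and compute and a tool call to move; the robot and the scene stay as the last step left them, time stands still between calls to the robot, and variables do not carry over. Pictures are saved under pics/ and viewed, at most 10 in all, crops included, and the job is handed in when it is done.

Besides the shell and the picture viewer there is one more tool, called after "Request:" in YAML: its name, and indented under it one key for each argument. drive_tool: Moves the arm, as the interface text tells. Its arguments: {"type":"object","properties":{"deltas":{"type":"array","items":{"type":"object","properties":{"linear":{"type":"array","items":{"type":"number"}},"twist":{"type":"number"},"claw":{"type":"number"}}}},"squeeze":{"type":"number"}},"required":["deltas"]}

```bash
mkdir -p pics
cat > h.py <<'E'
import numpy as np, cv2
from rig import sensors, eyes, manip
def grab(n,f):
    m=eyes.camera_model(n); im=np.array(eyes.get_image(n)); cv2.imwrite('pics/'+f,im[:,:,::-1]); return im,m
def K(m): return np.array(m['intrinsics'],float),np.array(m['dist'],float),np.array(m['R'],float),np.array(m['t'],float)
def onz(m,px,z):
    k,d,R,t=K(m); u=cv2.undistortPoints(np.array(px,float).reshape(-1,1,2),k,d).reshape(-1,2)
    r=np.c_[u,np.ones(len(u))]@R; c=-R.T@t
    return c+r*((z-c[2])/r[:,2])[:,None]
def proj(m,X):
    k,d,R,t=K(m); return cv2.projectPoints(np.array(X,float).reshape(-1,1,3),cv2.Rodrigues(R)[0],t,k,d)[0].reshape(-1,2)
E
python3 - <<'E'
from h import *
a,m=grab('top','top0.png'); b,n=grab('side','side0.png')
for q in (m,n): k,d,R,t=K(q); print(-R.T@t, R[2], k[0,0])
print(sensors.get_state())
E
```

```text
[ 0.30905736 -0.01070595  1.32454331] [ 0.16871709 -0.00527663 -0.9856504 ] 428.64574071511026
[ 0.41684444 -0.71556498  0.75615422] [ 0.12052684  0.73019986 -0.67251874] 424.4028242341185
{'clock': 0.1, 'qpos': array([-1.22599180e+00,  2.76521931e-01,  1.50598878e+00,  2.04765001e-05,
        1.36069554e+00, -1.20967220e-01]), 'qd': array([-0.00185355,  0.00050153, -0.00375115,  0.00070497,  0.00104811,
       -0.00085823]), 'effort': array([ 1.56874958e-03, -4.17699802e+01, -2.46404904e+01, -1.78743103e-04,
        5.82070483e-03,  1.22300570e-06]), 'position': array([ 0.25810755, -0.51331992,  0.24153887]), 'ee_rot': array([-8.02870710e-04,  9.73004605e-01,  2.30784287e-01, -8.01588573e-05]), 'contact_force': array([-0.42172503,  0.01496633, -0.10966647]), 'moment': array([ 0.00366521, -0.01546009, -0.00191665]), 'gripper_force': 0.0, 'width': 0.08510918785632314}
```

View pics/top0.png

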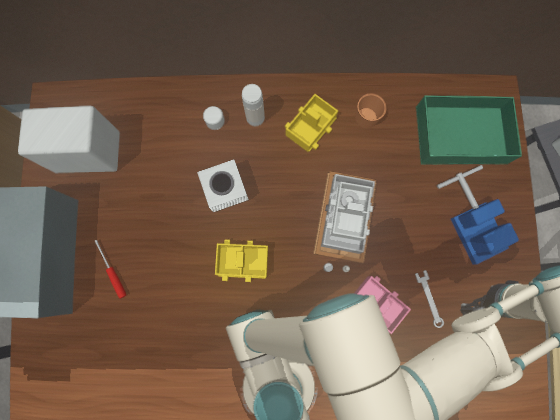

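View pics/side0.png

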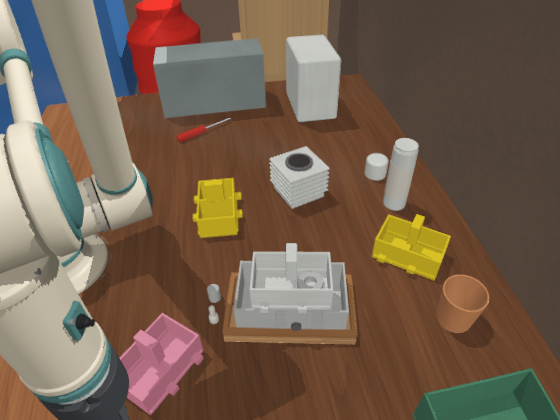

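The silver small tote in the wooden cradle (top ~(349,214), side ~(291,280)) is the sorter: grey and stacked on the larger tote. The yellow totes (top (312,123), (242,260)) and the pink one (380,303) are look-alikes. I'll confirm in a crop.

Run:
```python
import cv2,numpy as np
a=cv2.imread('pics/top0.png')[165:280,305:390]; b=cv2.imread('pics/side0.png')[235:350,195:365]
a=cv2.resize(a,None,fx=3.6,fy=3.6,interpolation=cv2.INTER_CUBIC)
b=cv2.resize(b,None,fx=2.8,fy=2.8,interpolation=cv2.INTER_CUBIC)
o=np.zeros((max(a.shape[0],b.shape[0]),a.shape[1]+b.shape[1],3),np.uint8); o[:a.shape[0],:a.shape[1]]=a; o[:b.shape[0],a.shape[1]:]=b
print(o.shape,a.shape); cv2.imwrite('pics/crop0.png',o)
```

```text
(414, 782, 3) (414, 306, 3)
```

View pics/crop0.png

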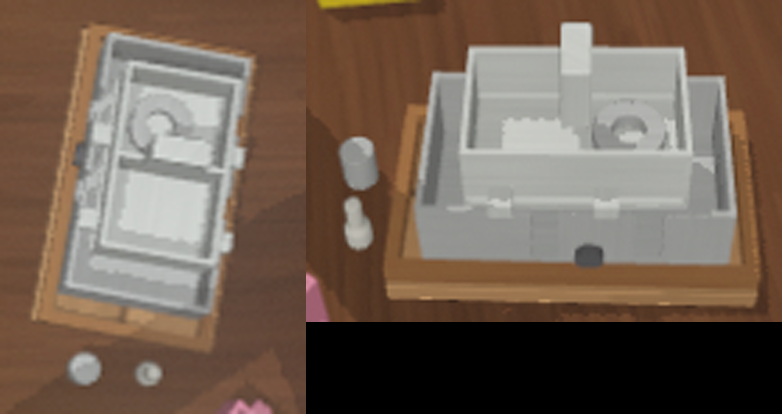

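Crop confirms it: silver tote with bearing ring, lugs resting on the rim; the bearing (sorter −x) is at image top, so sorter +x points toward socket/plug. Cast the corners.

```bash
cat >> h.py <<'E'
def box(P,lab):
    # P order: TL,TR,BR,BL (image)
    c=P.mean(0); ax=(P[0]+P[1]-P[2]-P[3])[:2]; print(lab,c.round(4),'ang',np.degrees(np.arctan2(ax[1],ax[0])).round(2),'sides',[float(np.linalg.norm(P[i]-P[(i+1)%4]).round(4)) for i in range(4)])
E
python3 - <<'E'
from h import *
m=eyes.camera_model('top'); n=eyes.camera_model('side')
T=lambda l:np.array(l)/3.6+[305,165]-0.36
S=lambda l:(np.array(l)-[306,0])/2.8+[195,235]-0.32
box(onz(m,T([(105,33),(255,64),(210,315),(62,291)]),.086),'big top')
box(onz(m,T([(125,61),(241,82),(212,264),(99,247)]),.134),'sorter top')
box(onz(m,T([(83,24),(258,57),(213,352),(32,320)]),.015),'cradle top')
# side: far-left, far-right, near-right, near-left
r=lambda P:P[[2,1,0,3]]  # ->  image TL=..
box(onz(n,S([(725,76),(736,213),(415,208),(434,73)]),.086),'big side')
box(onz(n,S([(685,47),(690,152),(460,152),(468,47)]),.134),'sorter side')
box(onz(n,S([(576,23+25),(576,24)]),.186)[[0,0,1,1]],'grip top side')
print(onz(n,S([(560,26),(592,26),(592,73),(560,73)]),.186).round(4))
print(onz(m,[[327.5,267.5],[346,268.5]],.03).round(3))
s=sensors.get_state(); print(s['position'],s['ee_rot'])
w=eyes.camera_model('wrist');k,d,R,t=K(w);print(-R.T@t,R,k)
E
```

```text
big top [ 0.5077 -0.2149  0.086 ] ang -12.11 sides [0.1271, 0.2121, 0.1209, 0.2173]
sorter top [ 0.5089 -0.216   0.134 ] ang -10.91 sides [0.0938, 0.1477, 0.0891, 0.1503]
cradle top [ 0.5089 -0.2164  0.015 ] ang -11.47 sides [0.1564, 0.2615, 0.1562, 0.2631]
big side [ 0.5132 -0.2133  0.086 ] ang -11.36 sides [0.119, 0.2138, 0.1183, 0.2144]
sorter side [ 0.5118 -0.2147  0.134 ] ang -10.47 sides [0.0904, 0.1482, 0.0906, 0.1517]
grip top side [ 0.5135 -0.2063  0.186 ] ang -100.66 sides [0.0, 0.0209, 0.0, 0.0209]
[[ 0.5048 -0.1959  0.186 ]
 [ 0.5253 -0.1997  0.186 ]
 [ 0.5175 -0.239   0.186 ]
 [ 0.4978 -0.2353  0.186 ]]
[[ 0.352 -0.153  0.03 ]
 [ 0.348 -0.209  0.03 ]]
[ 0.25810755 -0.51331992  0.24153887] [-8.02870710e-04  9.73004605e-01  2.30784287e-01 -8.01588573e-05]
[ 0.3321981  -0.47661098  0.37341406] [[ 0.4481747  -0.89394358 -0.00207491]
 [-0.8475606  -0.42565646  0.31695049]
 [-0.28421906 -0.14029058 -0.94843981]] [[352.83038304   0.         282.74586518]
 [  0.         352.83038304 210.09325915]
 [  0.           0.           1.        ]]
```

Request:
drive_tool:
  deltas:
    - {"linear":[10,12,3],"twist":-2,"claw":1}
    - {"linear":[28,33,6],"twist":-5,"claw":1}
    - {"linear":[52,61,10],"twist":-9,"claw":1}
    - {"linear":[78,92,14],"twist":-13,"claw":1}
    - {"linear":[104,123,18],"twist":-17,"claw":1}
    - {"linear":[130,154,22],"twist":-21,"claw":1}
    - {"linear":[156,184,26],"twist":-25,"claw":1}
    - {"linear":[182,215,30],"twist":-29,"claw":1}
    - {"linear":[208,246,34],"twist":-33,"claw":1}
    - {"linear":[230,272,38],"twist":-36,"claw":1}
    - {"linear":[246,291,40],"twist":-37.7,"claw":1}
    - {"linear":[253,299,40],"twist":-37.7,"claw":1}

```text
clock: 1.1
position: [0.5132, -0.2118, 0.2824]
ee_rot: [-0.001, 0.996, -0.095, 0.001]
contact_force: [0.5, -0.2, 0.4]
width: 0.0855
gripper_force: 0.0
```

Request:
drive_tool:
  deltas:
    - {"linear":[0,0,0],"twist":0,"claw":1}
    - {"linear":[0,0,0],"twist":0,"claw":1}
    - {"linear":[0,0,0],"twist":0,"claw":1}

```text
clock: 1.35
position: [0.5102, -0.2158, 0.2819]
ee_rot: [0.0, 0.995, -0.096, -0.001]
contact_force: [0.2, -0.2, -0.3]
width: 0.0857
gripper_force: 0.0
```

Run:
```python
from h import *
s=sensors.get_state(); print(s['clock'],s['position'],s['ee_rot'],s['qpos'],s['contact_force'])
im,m=grab('wrist','w0.png'); k,d,R,t=K(m);print(-R.T@t,R[2])
np.save('w0.npy',np.c_[R,t])
```

```text
1.35 [ 0.51023885 -0.21577531  0.28187127] [ 3.28135522e-04  9.95357535e-01 -9.62426196e-02 -7.91891657e-04] [-5.24879117e-01  2.25158764e-01  1.47748202e+00 -1.26578760e-03
  1.44011990e+00  1.23886659e+00] [ 0.1869263  -0.19280683 -0.31974763]
[ 0.59169729 -0.23125291  0.41360949] [-0.31301472  0.06160745 -0.94774802]
```

View pics/w0.png

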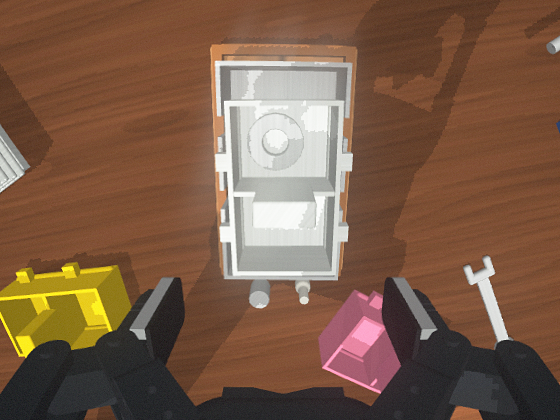

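Run:
```python
import cv2
a=cv2.imread('pics/w0.png')[38:288,200:370]
cv2.imwrite('pics/w0c.png',cv2.resize(a,(408*800//800,600),interpolation=cv2.INTER_CUBIC)) # x2.4
```

```text
(no output)
```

View pics/w0c.png

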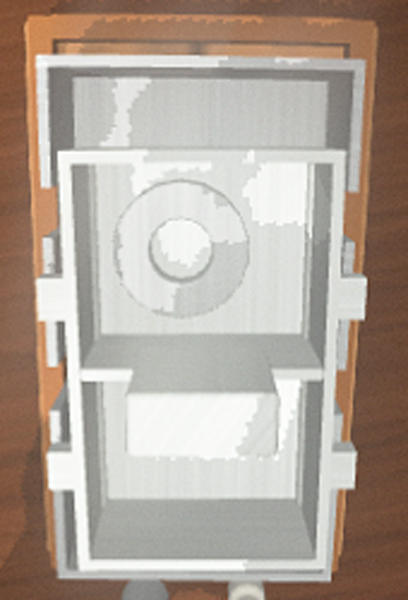

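Run:
```python
from h import *
m=eyes.camera_model('wrist'); A=np.load('w0.npy'); m['R']=A[:,:3]; m['t']=A[:,3]
W=lambda l:np.array(l)/2.4+[200,38]-0.3
box(onz(m,W([(126,393),(276,393),(277,458),(126,457)]),.186),'grip')
box(onz(m,W([(58,151),(345,151),(328,571),(75,570)]),.134),'sorter')
box(onz(m,W([(37,56),(366,58),(331,580),(58,578)]),.086),'big')
a=np.radians(-11.2);c=np.array([.511,-.215])
def loc(P): d=P[:,:2]-c; return (np.c_[d@[np.cos(a),np.sin(a)],d@[-np.sin(a),np.cos(a)]]*1000).round(1)
print('slot edges L',loc(onz(m,W([(40,187),(44,232),(50,365),(52,408)]),.086)).tolist())
print('slot edges R',loc(onz(m,W([(358,190),(352,236),(346,370),(341,410)]),.086)).tolist())
print('lugs',loc(onz(m,W([(36,277),(366,278),(48,450),(356,450)]),.098)).tolist())
print('cradle far',loc(onz(m,W([(27,15),(378,20)]),.031)).tolist())
# cradle from top/side: outer
```

```text
grip [ 0.5129 -0.2163  0.186 ] ang -10.64 sides [0.0422, 0.0197, 0.0436, 0.0194]
sorter [ 0.5123 -0.2164  0.134 ] ang -11.06 sides [0.0915, 0.1504, 0.0945, 0.15]
big [ 0.5133 -0.2151  0.086 ] ang -11.89 sides [0.1198, 0.2139, 0.1201, 0.2136]
slot edges L [[62.4, 60.0], [45.5, 59.3], [-7.4, 59.6], [-25.6, 59.8]]
slot edges R [[61.5, -60.3], [44.1, -58.9], [-9.3, -59.4], [-26.3, -58.3]]
lugs [[30.1, 61.0], [29.9, -62.9], [-39.3, 60.2], [-39.1, -63.1]]
cradle far [[130.5, 72.4], [128.8, -75.5]]
```

Readings are consistent (grip 43×20 mm, sorter 92×150, big tote 214×120). Grip is at (0.5127, −0.2163), yaw ≈ −11°; the large tote is about 1 mm further along +x. Descend and grasp.

Request:
drive_tool:
  deltas:
    - {"linear":[1,0,-8],"twist":0,"claw":1}
    - {"linear":[2,-0.5,-20],"twist":0,"claw":1}
    - {"linear":[2.5,-0.5,-34],"twist":0,"claw":1}
    - {"linear":[2.5,-0.5,-48],"twist":0,"claw":1}
    - {"linear":[2.5,-0.5,-62],"twist":0,"claw":1}
    - {"linear":[2.5,-0.5,-76],"twist":0,"claw":1}
    - {"linear":[2.5,-0.5,-90],"twist":0,"claw":1}
    - {"linear":[2.5,-0.5,-102],"twist":0,"claw":1}
    - {"linear":[2.5,-0.5,-112],"twist":0,"claw":1}
    - {"linear":[2.5,-0.5,-119],"twist":0,"claw":1}
    - {"linear":[2.5,-0.5,-122],"twist":0,"claw":1}
    - {"linear":[2.5,-0.5,-122],"twist":0,"claw":1}
  squeeze: 30

```text
clock: 2.4
position: [0.5133, -0.2155, 0.1596]
ee_rot: [-0.0, 0.995, -0.096, -0.001]
contact_force: [-0.4, 0.2, -0.1]
width: 0.0854
gripper_force: 0.0
```

Request:
drive_tool:
  deltas:
    - {"linear":[0,0,0],"twist":0,"claw":0.8}
    - {"linear":[0,0,0],"twist":0,"claw":0.7}
    - {"linear":[0,0,0],"twist":0,"claw":0.62}
    - {"linear":[0,0,0],"twist":0,"claw":0.58}
    - {"linear":[0,0,0],"twist":0,"claw":0.54}
    - {"linear":[0,0,0],"twist":0,"claw":0.5}
    - {"linear":[0,0,0],"twist":0,"claw":0.45}
    - {"linear":[0,0,0],"twist":0,"claw":0.4}
    - {"linear":[0,0,0],"twist":0,"claw":0.4}
    - {"linear":[0,0,0],"twist":0,"claw":0.4}

```text
clock: 3.23
position: [0.5141, -0.2165, 0.1613]
ee_rot: [0.001, 0.995, -0.096, 0.001]
contact_force: [-2.2, -4.1, 5.9]
width: 0.0436
gripper_force: 31.0
```

Request:
drive_tool:
  deltas:
    - {"linear":[0,0,0],"twist":0,"claw":0.3}
    - {"linear":[0,0,0],"twist":0,"claw":0.3}
    - {"linear":[0,0,0],"twist":0,"claw":0.3}
    - {"linear":[0,0,2],"twist":0,"claw":0.3}
    - {"linear":[0,0,5],"twist":0,"claw":0.3}
    - {"linear":[0,0,9],"twist":0,"claw":0.3}
    - {"linear":[0,0,14],"twist":0,"claw":0.3}
    - {"linear":[0,0,20],"twist":0,"claw":0.3}
    - {"linear":[0,0,27],"twist":0,"claw":0.3}
    - {"linear":[0,0,34],"twist":0,"claw":0.3}
    - {"linear":[0,0,38],"twist":0,"claw":0.3}
    - {"linear":[0,0,40],"twist":0,"claw":0.3}
  squeeze: 60

```text
clock: 4.23
position: [0.5143, -0.2155, 0.2015]
ee_rot: [0.0, 0.995, -0.096, 0.001]
contact_force: [0.5, 0.2, -4.9]
width: 0.043
gripper_force: 61.4
```

Request:
drive_tool:
  deltas:
    - {"linear":[0,0,5],"twist":0,"claw":0.3}
    - {"linear":[0,0,13],"twist":0,"claw":0.3}
    - {"linear":[0,0,21],"twist":0,"claw":0.3}
    - {"linear":[0,0,27],"twist":0,"claw":0.3}
    - {"linear":[0,0,30],"twist":0,"claw":0.3}
    - {"linear":[0,0,30],"twist":0,"claw":0.3}
    - {"linear":[0,0,30],"twist":0,"claw":0.3}
    - {"linear":[0,0,30],"twist":0,"claw":0.3}

```text
clock: 4.9
position: [0.5135, -0.2152, 0.23]
ee_rot: [-0.0, 0.995, -0.096, -0.0]
contact_force: [-1.6, -0.2, -4.0]
width: 0.0436
gripper_force: 61.5
```

Run:
```python
from h import *
s=sensors.get_state(); print(s['clock'],s['position'],s['ee_rot'],s['contact_force'],s['moment'],s['width'])
im,m=grab('wrist','w1.png'); k,d,R,t=K(m); np.save('w1.npy',np.c_[R,t])
a=cv2.imread('pics/w1.png')[20:320,170:400]; cv2.imwrite('pics/w1c.png',cv2.resize(a,None,fx=2,fy=2,interpolation=cv2.INTER_CUBIC))
```

```text
4.9 [ 0.51347786 -0.21515063  0.22997148] [-1.20239947e-04  9.95384527e-01 -9.59659897e-02 -3.97124375e-04] [-1.59277673 -0.19993819 -3.98784111] [-0.05037284  0.06209438 -0.02676688] 0.04358988825540053
```

View pics/w1c.png

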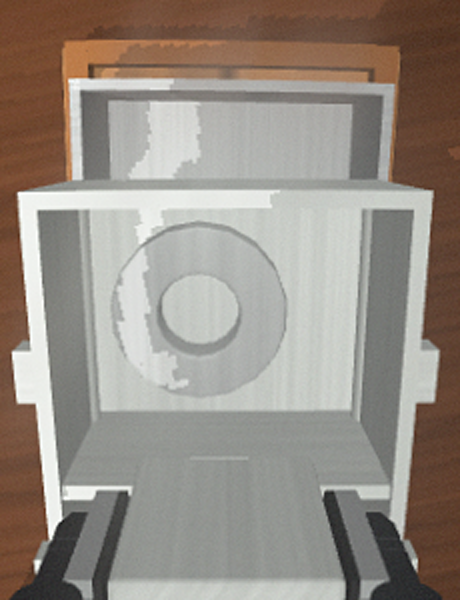

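Request:
drive_tool:
  deltas:
    - {"linear":[0,0,0],"twist":2,"claw":0.3}
    - {"linear":[0,0,0],"twist":5,"claw":0.3}
    - {"linear":[0,0,0],"twist":9,"claw":0.3}
    - {"linear":[0,0,0],"twist":14,"claw":0.3}
    - {"linear":[0,0,0],"twist":19,"claw":0.3}
    - {"linear":[0,0,0],"twist":24,"claw":0.3}
    - {"linear":[0,0,0],"twist":29,"claw":0.3}
    - {"linear":[0,0,0],"twist":34,"claw":0.3}
    - {"linear":[0,0,0],"twist":39,"claw":0.3}
    - {"linear":[0,0,0],"twist":44,"claw":0.3}
    - {"linear":[0,0,0],"twist":49,"claw":0.3}
    - {"linear":[0,0,0],"twist":54,"claw":0.3}

```text
clock: 5.95
position: [0.5135, -0.2151, 0.2298]
ee_rot: [-0.0, 0.93, 0.368, -0.0]
contact_force: [0.4, -0.3, -4.5]
width: 0.0433
gripper_force: 61.5
```

Request:
drive_tool:
  deltas:
    - {"linear":[0,0,0],"twist":5,"claw":0.3}
    - {"linear":[0,0,0],"twist":10,"claw":0.3}
    - {"linear":[0,0,0],"twist":15,"claw":0.3}
    - {"linear":[0,0,0],"twist":20,"claw":0.3}
    - {"linear":[0,0,0],"twist":25,"claw":0.3}
    - {"linear":[0,0,0],"twist":30,"claw":0.3}
    - {"linear":[0,0,0],"twist":35,"claw":0.3}
    - {"linear":[0,0,0],"twist":40,"claw":0.3}
    - {"linear":[0,0,0],"twist":45,"claw":0.3}
    - {"linear":[0,0,0],"twist":50,"claw":0.3}
    - {"linear":[0,0,0],"twist":55,"claw":0.3}
    - {"linear":[0,0,0],"twist":60,"claw":0.3}

```text
clock: 6.95
position: [0.5135, -0.2152, 0.2298]
ee_rot: [-0.0, 0.621, 0.784, -0.0]
contact_force: [0.2, 0.2, -4.0]
width: 0.0436
gripper_force: 61.5
```

Request:
drive_tool:
  deltas:
    - {"linear":[0,0,0],"twist":5,"claw":0.3}
    - {"linear":[0,0,0],"twist":10,"claw":0.3}
    - {"linear":[0,0,0],"twist":15,"claw":0.3}
    - {"linear":[0,0,0],"twist":20,"claw":0.3}
    - {"linear":[0,0,0],"twist":25,"claw":0.3}
    - {"linear":[0,0,0],"twist":30,"claw":0.3}
    - {"linear":[0,0,0],"twist":35,"claw":0.3}
    - {"linear":[0,0,0],"twist":40,"claw":0.3}
    - {"linear":[0,0,0],"twist":45,"claw":0.3}
    - {"linear":[0,0,0],"twist":50,"claw":0.3}
    - {"linear":[0,0,0],"twist":55,"claw":0.3}
    - {"linear":[0,0,0],"twist":59,"claw":0.3}

```text
clock: 7.95
position: [0.5135, -0.2151, 0.2298]
ee_rot: [-0.0, 0.155, 0.988, 0.0]
contact_force: [-0.2, -0.4, -4.5]
width: 0.0435
gripper_force: 61.5
```

Request:
drive_tool:
  deltas:
    - {"linear":[0,0,0],"twist":2.5,"claw":0.3}
    - {"linear":[0,0,0],"twist":4.8,"claw":0.3}
    - {"linear":[0,0,0],"twist":6.3,"claw":0.3}
    - {"linear":[0,0,0],"twist":6.3,"claw":0.3}
    - {"linear":[0,0,0],"twist":6.3,"claw":0.3}
    - {"linear":[0,0,0],"twist":6.3,"claw":0.3}

```text
clock: 8.45
position: [0.5137, -0.2152, 0.2301]
ee_rot: [-0.0, 0.102, 0.995, 0.0]
contact_force: [0.1, -0.3, -4.2]
width: 0.0434
gripper_force: 61.5
```

Run:
```python
from h import *
P=[]
for i in range(6):
    s=sensors.get_state(); P.append(s['position']); eyes.get_image('side') if i<5 else 0
q=s['ee_rot']; print(s['clock'],np.mean(P,0),np.std(P,0),q,np.degrees(2*np.arctan2(q[2],q[1])),s['contact_force'],s['moment'],s['width'],s['qpos'])
im,m=grab('wrist','w2.png'); k,d,R,t=K(m); np.save('w2.npy',np.c_[R,t])
a=cv2.imread('pics/w2.png')[20:320,170:400]; cv2.imwrite('pics/w2c.png',cv2.resize(a,None,fx=2,fy=2,interpolation=cv2.INTER_CUBIC))
```

```text
8.7 [ 0.51371379 -0.21524552  0.23020489] [3.24335779e-05 2.47966246e-05 8.97999732e-05] [8.98995462e-06 1.02129206e-01 9.94771140e-01 5.85347175e-05] 168.2764142112139 [ 0.14158175 -0.25483189 -5.23038233] [ 0.01239633  0.00106513 -0.01457933] 0.04312117570741344 [-5.21788843e-01  2.55930600e-01  1.56349459e+00  1.17865917e-04
  1.32219872e+00 -1.88799900e+00]
```

View pics/w2c.png

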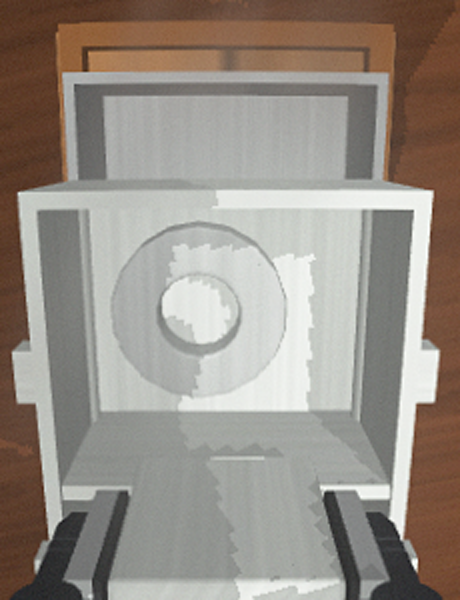

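Run:
```python
from h import *
a=np.radians(-11.7); ex=np.array([np.cos(a),np.sin(a)]); ey=np.array([-ex[1],ex[0]])
c=np.array([.5137,-.2152])
W=lambda l:np.array(l)/2.0+[170,20]-0.25
for f,pr in (('w1.npy',[(70,80),(394,84)]),('w2.npy',[(62,73),(389,73)])):
    m=eyes.camera_model('wrist'); A=np.load(f); m['R']=A[:,:3]; m['t']=A[:,3]
    L=lambda P:(np.c_[(P[:,:2]-c)@ex,(P[:,:2]-c)@ey]*1000).round(2).tolist()
    print(f,'rim',L(onz(m,W(pr),.086)))
    print('sorter top far',L(onz(m,W([(18,191),(433,191)]),.204)))
    print('bottom-lug far edge top (z+24)',L(onz(m,W([(12,342),(438,342)]),.168)))
```

```text
w1.npy rim [[106.0, 59.3], [105.97, -60.01]]
sorter top far [[72.98, 47.06], [73.97, -43.98]]
bottom-lug far edge top (z+24) [[28.51, 62.4], [29.88, -59.84]]
w2.npy rim [[-107.54, -59.67], [-107.37, 60.59]]
sorter top far [[-71.82, -45.28], [-71.68, 46.0]]
bottom-lug far edge top (z+24) [[-27.48, -61.09], [-27.27, 61.41]]
```

Request:
drive_tool:
  deltas:
    - {"linear":[-0.4,0.2,-3],"twist":0,"claw":0.3}
    - {"linear":[-0.9,0.5,-9],"twist":0,"claw":0.3}
    - {"linear":[-1.3,0.8,-16],"twist":0,"claw":0.3}
    - {"linear":[-1.3,0.8,-23],"twist":0,"claw":0.3}
    - {"linear":[-1.3,0.8,-30],"twist":0,"claw":0.3}
    - {"linear":[-1.3,0.8,-37],"twist":0,"claw":0.3}
    - {"linear":[-1.3,0.8,-44],"twist":0,"claw":0.3}
    - {"linear":[-1.3,0.8,-51],"twist":0,"claw":0.3}
    - {"linear":[-1.3,0.8,-57],"twist":0,"claw":0.3}
    - {"linear":[-1.3,0.8,-61],"twist":0,"claw":0.3}
    - {"linear":[-1.3,0.8,-63],"twist":0,"claw":0.3}
    - {"linear":[-1.3,0.8,-64],"twist":0,"claw":0.3}

```text
clock: 9.75
position: [0.5124, -0.2145, 0.166]
ee_rot: [-0.0, 0.102, 0.995, 0.0]
contact_force: [-0.1, 0.5, -4.2]
width: 0.0435
gripper_force: 61.6
```

Request:
drive_tool:
  deltas:
    - {"linear":[0,0,-0.5],"twist":0,"claw":0.3}
    - {"linear":[0,0,-1],"twist":0,"claw":0.3}
    - {"linear":[0,0,-1.5],"twist":0,"claw":0.3}
    - {"linear":[0,0,-2],"twist":0,"claw":0.3}
    - {"linear":[0,0,-2.5],"twist":0,"claw":0.3}
    - {"linear":[0,0,-3],"twist":0,"claw":0.3}
    - {"linear":[0,0,-3.5],"twist":0,"claw":0.3}
    - {"linear":[0,0,-4],"twist":0,"claw":0.3}
    - {"linear":[0,0,-4],"twist":0,"claw":0.3}
    - {"linear":[0,0,-4],"twist":0,"claw":0.3}

```text
clock: 10.58
position: [0.5124, -0.2145, 0.1623]
ee_rot: [-0.0, 0.102, 0.995, 0.0]
contact_force: [0.1, 0.1, -4.4]
width: 0.0431
gripper_force: 61.6
```

Request:
drive_tool:
  deltas:
    - {"linear":[0,0,-0.3],"twist":0,"claw":0.3}
    - {"linear":[0,0,-0.6],"twist":0,"claw":0.3}
    - {"linear":[0,0,-0.9],"twist":0,"claw":0.3}
    - {"linear":[0,0,-1.2],"twist":0,"claw":0.3}
    - {"linear":[0,0,-1.5],"twist":0,"claw":0.3}
    - {"linear":[0,0,-1.5],"twist":0,"claw":0.3}
    - {"linear":[0,0,-1.5],"twist":0,"claw":0.3}

```text
clock: 11.17
position: [0.5125, -0.2145, 0.1612]
ee_rot: [0.0, 0.102, 0.995, -0.0]
contact_force: [-0.9, 0.6, -1.0]
width: 0.0432
gripper_force: 62.0
```

Request:
drive_tool:
  deltas:
    - {"linear":[0,0,-0.2],"twist":0,"claw":0.3}
    - {"linear":[0,0,-0.4],"twist":0,"claw":0.3}
    - {"linear":[0,0,-0.6],"twist":0,"claw":0.3}
    - {"linear":[0,0,-0.8],"twist":0,"claw":0.3}
    - {"linear":[0,0,-0.8],"twist":0,"claw":0.3}

```text
clock: 11.58
position: [0.5126, -0.2145, 0.161]
ee_rot: [0.0, 0.102, 0.995, -0.0]
contact_force: [-2.7, 0.8, 5.6]
width: 0.043
gripper_force: 62.7
```

Run:
```python
from h import *
for i in range(3):
    s=sensors.get_state(); print(s['position'].round(4),s['contact_force'].round(2),s['moment'].round(3)); eyes.get_image('side')
```

```text
[ 0.5126 -0.2145  0.161 ] [-2.67  0.81  5.6 ] [ 0.317  0.366 -0.02 ]
[ 0.5126 -0.2145  0.161 ] [-2.82  1.65  5.13] [ 0.267  0.304 -0.029]
[ 0.5126 -0.2145  0.1609] [-2.48  1.27  5.92] [ 0.308  0.36  -0.007]
```

Request:
drive_tool:
  deltas:
    - {"linear":[-0.2,0,0.2],"twist":0,"claw":0.3}
    - {"linear":[-0.4,0.1,0.2],"twist":0,"claw":0.3}
    - {"linear":[-0.6,0.1,0.2],"twist":0,"claw":0.3}
    - {"linear":[-0.8,0.2,0.2],"twist":0,"claw":0.3}
    - {"linear":[-0.8,0.2,0.2],"twist":0,"claw":0.3}

```text
clock: 12.15
position: [0.5124, -0.2145, 0.1609]
ee_rot: [0.001, 0.102, 0.995, -0.0]
contact_force: [-0.3, 0.9, 6.3]
width: 0.0433
gripper_force: 62.7
```

Request:
drive_tool:
  deltas:
    - {"linear":[-0.2,0,0],"twist":0,"claw":0.3}
    - {"linear":[-0.4,0.1,0],"twist":0,"claw":0.3}
    - {"linear":[-0.6,0.1,0],"twist":0,"claw":0.3}
    - {"linear":[-0.8,0.2,0],"twist":0,"claw":0.3}
    - {"linear":[-0.8,0.2,0],"twist":0,"claw":0.3}

```text
clock: 12.57
position: [0.5121, -0.2144, 0.1608]
ee_rot: [0.002, 0.102, 0.995, -0.0]
contact_force: [1.3, 0.9, 5.0]
width: 0.0432
gripper_force: 62.7
```

Request:
drive_tool:
  deltas:
    - {"linear":[0,0,0.6],"twist":0,"claw":0.3}
    - {"linear":[0,0,1.2],"twist":0,"claw":0.3}
    - {"linear":[0,0,1.2],"twist":0,"claw":0.3}
    - {"linear":[0,0,1.2],"twist":0,"claw":0.3}

```text
clock: 12.9
position: [0.5091, -0.2134, 0.1598]
ee_rot: [-0.002, 0.102, 0.995, 0.001]
contact_force: [-0.1, 0.0, -4.4]
width: 0.0432
gripper_force: 61.5
```

Request:
drive_tool:
  deltas:
    - {"linear":[0,0,-0.4],"twist":0,"claw":0.3}
    - {"linear":[0,0,-0.8],"twist":0,"claw":0.3}
    - {"linear":[0,0,-1.2],"twist":0,"claw":0.3}
    - {"linear":[0,0,-1.5],"twist":0,"claw":0.3}
    - {"linear":[0,0,-1.5],"twist":0,"claw":0.3}

```text
clock: 13.32
position: [0.5106, -0.214, 0.1596]
ee_rot: [-0.0, 0.102, 0.995, 0.0]
contact_force: [-0.1, 1.0, -5.1]
width: 0.0429
gripper_force: 61.5
```

Run:
```python
from h import *
for i in range(2):
    s=sensors.get_state(); print(s['position'].round(4),s['contact_force'].round(2),s['moment'].round(3),s['ee_rot'].round(4)); eyes.get_image('side')
```

```text
[ 0.5106 -0.214   0.1596] [-0.06  0.97 -5.06] [ 0.016 -0.02  -0.01 ] [-3.000e-04  1.020e-01  9.948e-01  2.000e-04]
[ 0.5107 -0.214   0.1598] [-0.28 -0.1  -4.77] [-0.016  0.032 -0.02 ] [-2.000e-04  1.020e-01  9.948e-01  1.000e-04]
```

Contact gone below rim height: the lugs are in the slots. Continue gently.

Request:
drive_tool:
  deltas:
    - {"linear":[0,0,-0.5],"twist":0,"claw":0.3}
    - {"linear":[0,0,-1],"twist":0,"claw":0.3}
    - {"linear":[0,0,-1.5],"twist":0,"claw":0.3}
    - {"linear":[0,0,-2],"twist":0,"claw":0.3}
    - {"linear":[0,0,-3],"twist":0,"claw":0.3}
    - {"linear":[0,0,-4],"twist":0,"claw":0.3}
    - {"linear":[0,0,-5],"twist":0,"claw":0.3}
    - {"linear":[0,0,-5],"twist":0,"claw":0.3}

```text
clock: 14.08
position: [0.5107, -0.214, 0.1546]
ee_rot: [-0.0, 0.102, 0.995, 0.0]
contact_force: [-0.2, 0.2, -4.5]
width: 0.0434
gripper_force: 61.5
```

Run:
```python
from h import *
for i in range(2):
    s=sensors.get_state(); print(s['position'].round(4),s['contact_force'].round(2),s['moment'].round(3),s['ee_rot'].round(4)); eyes.get_image('side')
```

```text
[ 0.5107 -0.214   0.1546] [-0.16  0.18 -4.49] [-0.018 -0.02  -0.042] [-2.000e-04  1.020e-01  9.948e-01  2.000e-04]
[ 0.5107 -0.214   0.1547] [-0.2  -0.5  -4.13] [ 0.038 -0.019 -0.009] [-2.000e-04  1.020e-01  9.948e-01  1.000e-04]
```

Request:
drive_tool:
  deltas:
    - {"linear":[0,0,-1],"twist":0,"claw":0.3}
    - {"linear":[0,0,-3],"twist":0,"claw":0.3}
    - {"linear":[0,0,-5.5],"twist":0,"claw":0.3}
    - {"linear":[0,0,-8],"twist":0,"claw":0.3}
    - {"linear":[0,0,-11],"twist":0,"claw":0.3}
    - {"linear":[0,0,-14],"twist":0,"claw":0.3}
    - {"linear":[0,0,-17],"twist":0,"claw":0.3}
    - {"linear":[0,0,-20],"twist":0,"claw":0.3}
    - {"linear":[0,0,-22],"twist":0,"claw":0.3}
    - {"linear":[0,0,-23.5],"twist":0,"claw":0.3}
    - {"linear":[0,0,-24.5],"twist":0,"claw":0.3}
    - {"linear":[0,0,-24.5],"twist":0,"claw":0.3}

```text
clock: 15.18
position: [0.5108, -0.214, 0.1302]
ee_rot: [-0.0, 0.102, 0.995, 0.0]
contact_force: [0.2, -0.2, -4.5]
width: 0.0436
gripper_force: 61.5
```

Request:
drive_tool:
  deltas:
    - {"linear":[0,0,-0.5],"twist":0,"claw":0.3}
    - {"linear":[0,0,-1],"twist":0,"claw":0.3}
    - {"linear":[0,0,-1.5],"twist":0,"claw":0.3}
    - {"linear":[0,0,-2],"twist":0,"claw":0.3}
    - {"linear":[0,0,-2.5],"twist":0,"claw":0.3}
    - {"linear":[0,0,-3],"twist":0,"claw":0.3}
    - {"linear":[0,0,-3.5],"twist":0,"claw":0.3}
    - {"linear":[0,0,-4],"twist":0,"claw":0.3}
    - {"linear":[0,0,-4.5],"twist":0,"claw":0.3}
    - {"linear":[0,0,-5],"twist":0,"claw":0.3}
    - {"linear":[0,0,-5],"twist":0,"claw":0.3}

```text
clock: 16.1
position: [0.511, -0.2143, 0.1257]
ee_rot: [0.0, 0.102, 0.995, -0.0]
contact_force: [0.0, -1.0, -2.9]
width: 0.0433
gripper_force: 61.7
```

Request:
drive_tool:
  deltas:
    - {"linear":[0,0,-0.3],"twist":0,"claw":0.3}
    - {"linear":[0,0,-0.6],"twist":0,"claw":0.3}
    - {"linear":[0,0,-0.9],"twist":0,"claw":0.3}
    - {"linear":[0,0,-1.2],"twist":0,"claw":0.3}
    - {"linear":[0,0,-1.5],"twist":0,"claw":0.3}
    - {"linear":[0,0,-1.8],"twist":0,"claw":0.3}
    - {"linear":[0,0,-2],"twist":0,"claw":0.3}
    - {"linear":[0,0,-2],"twist":0,"claw":0.3}

```text
clock: 16.77
position: [0.5111, -0.2147, 0.1244]
ee_rot: [0.001, 0.102, 0.995, -0.001]
contact_force: [-4.4, -1.5, 6.6]
width: 0.0433
gripper_force: 62.9
```

Request:
drive_tool:
  deltas:
    - {"linear":[0,0,-0.3],"twist":0,"claw":0.3}
    - {"linear":[0,0,-0.6],"twist":0,"claw":0.3}
    - {"linear":[0,0,-0.9],"twist":0,"claw":0.3}
    - {"linear":[0,0,-1.2],"twist":0,"claw":0.3}
    - {"linear":[0,0,-1.5],"twist":0,"claw":0.3}
    - {"linear":[0,0,-1.8],"twist":0,"claw":0.3}
    - {"linear":[0,0,-2],"twist":0,"claw":0.3}
    - {"linear":[0,0,-2],"twist":0,"claw":0.3}

```text
clock: 17.43
position: [0.5111, -0.2146, 0.1234]
ee_rot: [0.001, 0.102, 0.995, -0.001]
contact_force: [-4.1, -0.7, 11.3]
width: 0.0434
gripper_force: 63.5
```

Request:
drive_tool:
  deltas:
    - {"linear":[0,0,-0.3],"twist":0,"claw":0.3}
    - {"linear":[0,0,-0.6],"twist":0,"claw":0.3}
    - {"linear":[0,0,-0.9],"twist":0,"claw":0.3}
    - {"linear":[0,0,-1.2],"twist":0,"claw":0.3}
    - {"linear":[0,0,-1.5],"twist":0,"claw":0.3}
    - {"linear":[0,0,-1.8],"twist":0,"claw":0.3}
    - {"linear":[0,0,-2],"twist":0,"claw":0.3}
    - {"linear":[0,0,-2],"twist":0,"claw":0.3}

```text
clock: 18.1
position: [0.5112, -0.2146, 0.1214]
ee_rot: [0.001, 0.102, 0.995, -0.001]
contact_force: [-3.3, -0.4, 11.0]
width: 0.0435
gripper_force: 63.4
```

Request:
drive_tool:
  deltas:
    - {"linear":[0,0,-0.3],"twist":0,"claw":0.3}
    - {"linear":[0,0,-0.6],"twist":0,"claw":0.3}
    - {"linear":[0,0,-0.9],"twist":0,"claw":0.3}
    - {"linear":[0,0,-1.2],"twist":0,"claw":0.3}
    - {"linear":[0,0,-1.5],"twist":0,"claw":0.3}
    - {"linear":[0,0,-1.8],"twist":0,"claw":0.3}
    - {"linear":[0,0,-2],"twist":0,"claw":0.3}
    - {"linear":[0,0,-2],"twist":0,"claw":0.3}

```text
clock: 18.77
position: [0.5111, -0.2145, 0.1191]
ee_rot: [0.001, 0.102, 0.995, -0.001]
contact_force: [-2.9, -0.9, 9.6]
width: 0.0434
gripper_force: 63.4
```

Run:
```python
from h import *
for i in range(2):
    s=sensors.get_state(); print(s['position'].round(4),s['contact_force'].round(2),s['moment'].round(3),s['ee_rot'].round(4)); eyes.get_image('side')
```

```text
[ 0.5111 -0.2145  0.1191] [-2.91 -0.89  9.57] [-0.167  0.66  -0.176] [ 8.000e-04  1.022e-01  9.948e-01 -6.000e-04]
[ 0.5112 -0.2145  0.1191] [-2.97 -0.51 10.68] [-0.218  0.656 -0.274] [ 8.000e-04  1.022e-01  9.948e-01 -5.000e-04]
```

Request:
drive_tool:
  deltas:
    - {"linear":[-0.2,0,-0.3],"twist":0,"claw":0.3}
    - {"linear":[-0.4,0.1,-0.6],"twist":0,"claw":0.3}
    - {"linear":[-0.6,0.1,-0.9],"twist":0,"claw":0.3}
    - {"linear":[-0.8,0.2,-1.2],"twist":0,"claw":0.3}
    - {"linear":[-0.8,0.2,-1.5],"twist":0,"claw":0.3}
    - {"linear":[-0.8,0.2,-1.8],"twist":0,"claw":0.3}
    - {"linear":[-0.8,0.2,-2],"twist":0,"claw":0.3}
    - {"linear":[-0.8,0.2,-2],"twist":0,"claw":0.3}

```text
clock: 19.53
position: [0.5107, -0.2142, 0.1151]
ee_rot: [0.001, 0.102, 0.995, -0.0]
contact_force: [1.1, -2.2, -1.5]
width: 0.0433
gripper_force: 62.0
```

Run:
```python
from h import *
for i in range(2):
    s=sensors.get_state(); print(s['position'].round(4),s['contact_force'].round(2),s['moment'].round(3),s['ee_rot'].round(4)); eyes.get_image('side')
```

```text
[ 0.5107 -0.2142  0.1151] [ 1.14 -2.2  -1.54] [-0.494 -0.442 -0.034] [ 7.000e-04  1.020e-01  9.948e-01 -2.000e-04]
[ 0.5107 -0.2142  0.115 ] [ 2.02 -3.06 -1.05] [-0.544 -0.438 -0.045] [ 6.000e-04  1.021e-01  9.948e-01 -1.000e-04]
```

Request:
drive_tool:
  deltas:
    - {"linear":[0,0,-0.5],"twist":0,"claw":0.3}
    - {"linear":[0,0,-1],"twist":0,"claw":0.3}
    - {"linear":[0,0,-1.5],"twist":0,"claw":0.3}
    - {"linear":[0,0,-2],"twist":0,"claw":0.3}
    - {"linear":[0,0,-2.5],"twist":0,"claw":0.3}
    - {"linear":[0,0,-3],"twist":0,"claw":0.3}
    - {"linear":[0,0,-3.5],"twist":0,"claw":0.3}
    - {"linear":[0,0,-4],"twist":0,"claw":0.3}
    - {"linear":[0,0,-4.5],"twist":0,"claw":0.3}
    - {"linear":[0,0,-5],"twist":0,"claw":0.3}
    - {"linear":[0,0,-5],"twist":0,"claw":0.3}

```text
clock: 20.55
position: [0.5091, -0.2138, 0.1098]
ee_rot: [-0.001, 0.102, 0.995, 0.0]
contact_force: [0.1, -3.8, -7.0]
width: 0.0433
gripper_force: 61.7
```

Request:
drive_tool:
  deltas:
    - {"linear":[0,0,-0.3],"twist":0,"claw":0.3}
    - {"linear":[0,0,-0.6],"twist":0,"claw":0.3}
    - {"linear":[0,0,-0.9],"twist":0,"claw":0.3}
    - {"linear":[0,0,-1.2],"twist":0,"claw":0.3}
    - {"linear":[0,0,-1.5],"twist":0,"claw":0.3}
    - {"linear":[0,0,-1.8],"twist":0,"claw":0.3}
    - {"linear":[0,0,-2],"twist":0,"claw":0.3}
    - {"linear":[0,0,-2],"twist":0,"claw":0.3}

```text
clock: 21.22
position: [0.5097, -0.2136, 0.1082]
ee_rot: [-0.0, 0.102, 0.995, 0.0]
contact_force: [-1.1, -2.8, -5.4]
width: 0.0431
gripper_force: 61.9
```

Request:
drive_tool:
  deltas:
    - {"linear":[0,-0.3,-0.3],"twist":0,"claw":0.3}
    - {"linear":[0,-0.5,-0.6],"twist":0,"claw":0.3}
    - {"linear":[0,-0.7,-0.9],"twist":0,"claw":0.3}
    - {"linear":[0,-0.7,-1.2],"twist":0,"claw":0.3}
    - {"linear":[0,-0.7,-1.5],"twist":0,"claw":0.3}
    - {"linear":[0,-0.7,-1.5],"twist":0,"claw":0.3}
    - {"linear":[0,-0.7,-1.5],"twist":0,"claw":0.3}

```text
clock: 21.8
position: [0.5102, -0.2139, 0.1074]
ee_rot: [0.0, 0.102, 0.995, 0.001]
contact_force: [-1.4, 1.8, 1.9]
width: 0.0431
gripper_force: 62.8
```

Request:
drive_tool:
  deltas:
    - {"linear":[0,0,-0.3],"twist":0,"claw":0.3}
    - {"linear":[0,0,-0.6],"twist":0,"claw":0.3}
    - {"linear":[0,0,-0.9],"twist":0,"claw":0.3}
    - {"linear":[0,0,-0.9],"twist":0,"claw":0.3}
    - {"linear":[0,0,-0.9],"twist":0,"claw":0.3}

```text
clock: 22.22
position: [0.5103, -0.2139, 0.1074]
ee_rot: [0.0, 0.102, 0.995, 0.001]
contact_force: [-2.0, 2.2, 8.6]
width: 0.043
gripper_force: 63.6
```

Run:
```python
from h import *
for i in range(2):
    s=sensors.get_state(); print(s['position'].round(4),s['contact_force'].round(2),s['moment'].round(3),s['ee_rot'].round(4)); eyes.get_image('side')
```

```text
[ 0.5103 -0.2139  0.1074] [-2.01  2.2   8.56] [0.848 0.499 0.015] [5.000e-04 1.022e-01 9.948e-01 6.000e-04]
[ 0.5103 -0.2139  0.1074] [-1.59  2.55  7.72] [ 0.871  0.538 -0.021] [5.000e-04 1.022e-01 9.948e-01 6.000e-04]
```

Request:
drive_tool:
  deltas:
    - {"linear":[0,0,-0.2],"twist":0,"claw":0.3}
    - {"linear":[0,0,-0.4],"twist":0,"claw":0.3}
    - {"linear":[0,0,-0.6],"twist":0,"claw":0.3}
    - {"linear":[0,0,-0.6],"twist":0,"claw":0.3}

```text
clock: 22.65
position: [0.5103, -0.2139, 0.1074]
ee_rot: [0.001, 0.102, 0.995, 0.0]
contact_force: [-4.7, 4.1, 11.1]
width: 0.0432
gripper_force: 64.0
```

Request:
drive_tool:
  deltas:
    - {"linear":[0,0,0.4],"twist":0,"claw":0.3}
    - {"linear":[0,0,0.9],"twist":0,"claw":0.3}
    - {"linear":[0,0,1.2],"twist":0,"claw":0.3}
    - {"linear":[0,0,1.2],"twist":0,"claw":0.3}

```text
clock: 22.98
position: [0.5103, -0.2139, 0.1074]
ee_rot: [0.0, 0.102, 0.995, 0.001]
contact_force: [-1.9, 4.5, 7.3]
width: 0.0429
gripper_force: 63.5
```

Run:
```python
from h import *
s=sensors.get_state(); print(s['position'].round(4),s['contact_force'].round(2),s['moment'].round(3),s['ee_rot'].round(4)); grab('side','s1.png')
a=cv2.imread('pics/s1.png')[180:350,195:385]; cv2.imwrite('pics/s1c.png',cv2.resize(a,None,fx=3.4,fy=3.4,interpolation=cv2.INTER_CUBIC))
```

```text
[ 0.5103 -0.2139  0.1074] [-1.89  4.53  7.29] [ 0.896  0.393 -0.052] [3.000e-04 1.022e-01 9.948e-01 6.000e-04]
```

View pics/s1c.png

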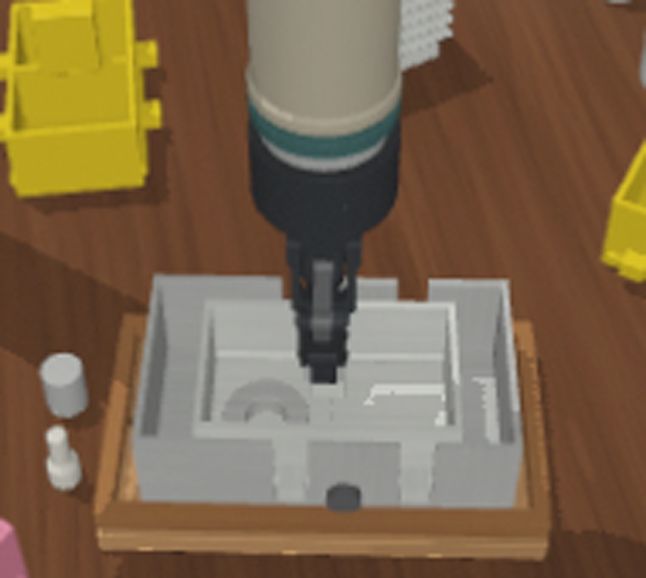

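Nested in the slots with the bearing inside, and firmly stopped at 0.1074 (54 mm below rim contact, as expected). Ease off and release.

Request:
drive_tool:
  deltas:
    - {"linear":[0,0,0.4],"twist":0,"claw":0.3}
    - {"linear":[0,0,0.8],"twist":0,"claw":0.3}
    - {"linear":[0,0,0.8],"twist":0,"claw":0.3}
    - {"linear":[0,0,0.8],"twist":0,"claw":0.45}
    - {"linear":[0,0,0.8],"twist":0,"claw":0.5}
    - {"linear":[0,0,0.8],"twist":0,"claw":0.55}
    - {"linear":[0,0,0.8],"twist":0,"claw":0.6}
    - {"linear":[0,0,0.8],"twist":0,"claw":0.65}
    - {"linear":[0,0,0.8],"twist":0,"claw":0.72}
    - {"linear":[0,0,0.8],"twist":0,"claw":0.8}
    - {"linear":[0,0,0.8],"twist":0,"claw":0.8}
    - {"linear":[0,0,0.8],"twist":0,"claw":0.8}
  squeeze: 20

```text
clock: 24.03
position: [0.5101, -0.2148, 0.1074]
ee_rot: [0.0, 0.102, 0.995, -0.0]
contact_force: [-0.6, -0.3, -0.2]
width: 0.0681
gripper_force: 0.0
```

Request:
drive_tool:
  deltas:
    - {"linear":[0,0,3],"twist":0,"claw":0.8}
    - {"linear":[0,0,9],"twist":0,"claw":0.8}
    - {"linear":[0,0,17],"twist":0,"claw":0.8}
    - {"linear":[0,0,27],"twist":0,"claw":0.8}
    - {"linear":[0,0,38],"twist":0,"claw":0.8}
    - {"linear":[0,0,50],"twist":0,"claw":0.8}
    - {"linear":[0,0,64],"twist":0,"claw":0.8}
    - {"linear":[0,0,80],"twist":0,"claw":0.8}
    - {"linear":[0,0,98],"twist":0,"claw":0.8}
    - {"linear":[0,0,115],"twist":0,"claw":0.8}
    - {"linear":[0,0,130],"twist":0,"claw":0.8}
    - {"linear":[0,0,140],"twist":0,"claw":0.8}

```text
clock: 25.03
position: [0.5107, -0.2149, 0.2505]
ee_rot: [0.002, 0.102, 0.995, -0.001]
contact_force: [0.0, -0.1, 0.9]
width: 0.0682
gripper_force: 0.0
```

Request:
drive_tool:
  deltas:
    - {"linear":[0,0,20],"twist":0,"claw":0.8}
    - {"linear":[0,0,30],"twist":0,"claw":0.8}
    - {"linear":[0,0,30],"twist":0,"claw":0.8}
    - {"linear":[0,0,30],"twist":0,"claw":0.8}

```text
clock: 25.37
position: [0.5101, -0.2146, 0.2778]
ee_rot: [0.001, 0.102, 0.995, -0.0]
contact_force: [-0.1, 0.6, 0.0]
width: 0.0682
gripper_force: 0.0
```

Run:
```python
from h import *
grab('side','s2.png'); im,m=grab('wrist','w3.png'); k,d,R,t=K(m); np.save('w3.npy',np.c_[R,t])
a=cv2.imread('pics/s2.png')[225:350,195:365]; b=cv2.imread('pics/w3.png')[40:300,170:390]
a=cv2.resize(a,(442,325),interpolation=cv2.INTER_CUBIC); b=cv2.resize(b,(352,416),interpolation=cv2.INTER_CUBIC)
o=np.zeros((416,794,3),np.uint8); o[:325,:442]=a; o[:,442:]=b; cv2.imwrite('pics/f.png',o)
```

```text
(no output)
```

View pics/f.png

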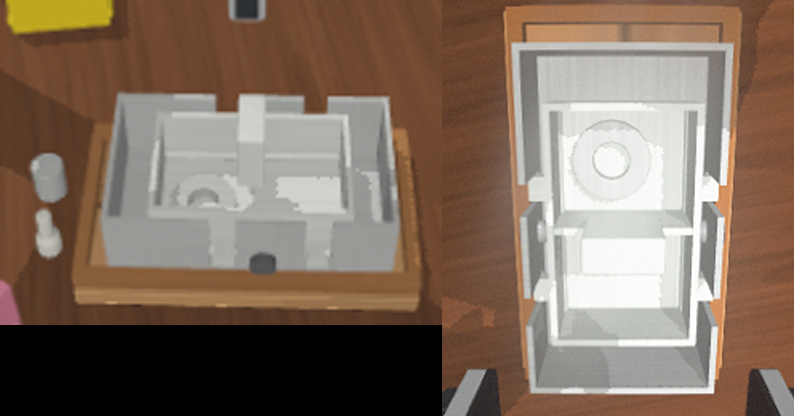

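Run:
```python
from h import *
m=eyes.camera_model('wrist'); A=np.load('w3.npy'); m['R']=A[:,:3]; m['t']=A[:,3]; n=eyes.camera_model('side')
w=(np.array([[580.5,238],[665,238],[664,275],[581,275]],float)-[442,0])/1.6+[170,40]-.2
s=np.array([[239,95],[266,95],[266,129],[239,129]],float)/2.6+[195,225]-.3
for z in (.126,.132,.138):
    P=onz(m,w,z); Q=onz(n,s,z); print(z,np.linalg.norm(P[0]-P[1]).round(4),P.mean(0).round(4),Q.mean(0).round(4))
# rim levels of sorter in wrist view (far L,R, near R,L) at z .080
c=(np.array([[541,103],[705,105],[695,344],[551,343]],float)-[442,0])/1.6+[170,40]-.2
box(onz(m,c,.080),'sorter rim')
s=sensors.get_state();print(s['clock'],s['contact_force'],s['gripper_force'])
```

```text
0.126 0.0438 [ 0.5149 -0.2149  0.126 ] [ 0.5153 -0.2041  0.126 ]
0.132 0.0429 [ 0.5131 -0.2146  0.132 ] [ 0.5144 -0.2089  0.132 ]
0.138 0.0419 [ 0.5114 -0.2142  0.138 ] [ 0.5135 -0.2138  0.138 ]
sorter rim [ 0.5132 -0.2142  0.08  ] ang 168.23 sides [0.0925, 0.1482, 0.0927, 0.1485]
25.4667 [-0.19352244  0.22721885 -0.5609121 ] 0.0
```

Run:
```python
from h import *
m=eyes.camera_model('wrist'); A=np.load('w3.npy'); m['R']=A[:,:3]; m['t']=A[:,3]; n=eyes.camera_model('side')
w=(np.array([[665,238],[664,275]],float)-[442,0])/1.6+[170,40]-.2
s=np.array([[239,95],[266,95]],float)/2.6+[195,225]-.3
for z in (.128,.132,.136): print(z,onz(m,w,z).mean(0)[1].round(4),onz(n,s,z).mean(0)[1].round(4))
# same check on the stacked start, where z=.186 is known
g=np.load('w0.npy'); m['R']=g[:,:3]; m['t']=g[:,3]
w=np.array([[126,393],[126,457]])/2.4+[200,38]-.3; s=(np.array([[560,24],[592,24]])-[306,0])/2.8+[195,235]-.32
for z in (.182,.186,.190): print(z,onz(m,w,z).mean(0)[1].round(4),onz(n,s,z).mean(0)[1].round(4))
# side: sorter/big rims vs expected projections (level check): near and far sorter rim corners
a=np.radians(-11.75);ex=np.array([np.cos(a),np.sin(a),0]);ey=np.array([-ex[1],ex[0],0]);C=np.array([.5132,-.2142,.08])
P=[C+sx*75*ex/1e3+sy*46*ey/1e3 for sx,sy in((-1,1),(1,1),(1,-1),(-1,-1))]
print('expected crop px',((proj(n,P)-[195,225]+.3)*2.6).round(1).tolist())
```

```text
0.128 -0.1935 -0.1899
0.132 -0.1935 -0.1933
0.136 -0.1936 -0.1966
0.182 -0.1946 -0.1924
0.186 -0.1953 -0.196
0.19 -0.1959 -0.1997
expected crop px [[158.1, 112.4], [348.5, 115.6], [354.1, 214.0], [148.1, 210.0]]
```

Block top is at 0.132 and the rim corners match the prediction: the tote is fully home and level, with the bearing in it.

```bash
python3 -c "
from rig import manip; print(manip.sign_off())"
```

```text
the job is handed in; nothing more can be done
None
```

The small tote is turned half a turn and pressed fully home in the larger tote past the sprung balls; it was let go level with the bearing ring still in it, and I handed the job in (about 25.5 s on the robot clock).

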